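Sweep the loose nuts into the counter tray

TASK

Three hexagon nuts have been left lying on the demonstration counter. Sweep them along the counter with the closed fingers, over the front lip and into the open-fronted parts tray, until each one lies flat inside the tray, wholly behind the lip and at rest. Do not pick up or lift any nut, and leave the sockets and everything else standing where they are.

Things in the scene. Friction and masses are not known exactly. Their poses are not given: they have to be found in the camera images.
- tray: bare-aluminium tray fixed to the counter. Origin: centre of its underside; -x is the open front (roughly world -y), z up. Floor x -65 to 65 mm, 200 mm along y, its top 2 mm above the counter. Walls 4 mm thick, 30 mm high at the back (to x = 65) and sides (to |y| = 100); none in front, but a ramp lip over the full width rising from the counter at x = -87 to the floor at x = -65; nuts slide up it
- nut_a: loose plain steel M20 hexagon nut lying flat: 30 mm across flats, 34.6 mm across corners, 16 mm high, about 64 g; origin at the centre of its underside, z up, x square to one pair of flats
- nut_b: loose plain steel M20 hexagon nut lying flat: 30 mm across flats, 34.6 mm across corners, 16 mm high, about 64 g; origin at the centre of its underside, z up, x square to one pair of flats
- nut_c: loose plain steel M20 hexagon nut lying flat: 30 mm across flats, 34.6 mm across corners, 16 mm high, about 64 g; origin at the centre of its underside, z up, x square to one pair of flats
- deep_socket: loose bystander among the nuts: dark steel round socket standing upright, 24 mm diameter, 50 mm high; origin at the centre of its underside, z up
- short_socket: loose bystander beside the tray's mouth: dark steel round socket standing upright, 28 mm diameter, 36 mm high; origin at the centre of its underside, z up
- coupler: loose bystander: small brass and steel air coupler standing upright, 22 mm diameter at the foot, 42 mm high; origin at the centre of its underside, z up
- extension: loose bystander: dark steel drive extension bar lying on the counter, 152 mm long along its x, 20 mm wide and high; origin at mid-length on the counter
- oil_bottle: loose bystander behind the tray: grey oil bottle standing upright, 56 mm diameter, 110 mm high; origin at the centre of its underside, z up
- impact_wrench: loose bystander: pistol air impact wrench lying on its side on the blue carton to the robot's right, about 60 mm thick and 170 mm long along its x, grip 145 mm to its -y; origin under the barrel, on the carton's top, 90 mm above the counter

How it is judged:
By the outcome, as a careful person would: the job done as asked, in the order asked, and still so for the second after the job is handed in, with the robot touching nothing.
It also fails if it takes over 64 s, if anything falls off the work surface, if the arm or the gripper's body presses on something with over 40 N, if the wrist force passes 120 N, or if a joint passes its speed limit or range.

ROBOT

A 7-joint arm with a two-finger parallel gripper is mounted at the origin on the work surface. World frame = base frame: x ahead of the robot, y to its left, z up, the work surface at z = 0. Lengths are in m, angles in rad, forces in N, time in s.
With the tool pointing down it reaches from about 0.4 to 0.85 m from the base axis. Payload 4.5 kg.
Tool frame: the origin (TCP) lies at the very end of the fingers, on their centre line; the grasp point (between the pads) lies 19 mm behind it; z points along the fingers, y is the line along which they close (so a half turn about z gives the same grasp; the last joint's range is limited). The gripper opens to 85 mm and grips with 20 to 120 N. Pads are 22 mm wide; open, the fingers measure 114 mm over their backs; the gripper's body (76 mm by 85 mm) begins 54 mm behind the grasp point. The pads swing forward as they close: fully open they stand 13 mm farther back than shut.
Start: joints at [1.344, 0.689, -0.195, 1.565, 0.157, 0.902, -0.215], TCP at [0.161, -0.604, 0.231] pointing down, gripper open.
Joint ranges: [-3.01, 3.01], [-0.46, 2.08], [-1.47, 1.51], [0.13, 2.56], [-1, 4.14], [0.04, 2.09], [-2.66, 2.66]. Speed limits (rad/s): [2.57, 2.57, 3.14, 3.14, 3.14, 3.14, 3.14].

INTERFACE

Orientations are given as a unit quaternion [x, y, z, w].
In Python, from station import get_obs, vision, ticket gives the robot as it stands.
- The arm moves only by the tool send_rows, never from a script. Its argument "steps" is a list of rows, each a list of 5 numbers: the shift along the tool's x, y, z in m, then the turn about the tool's z in rad, then the closure in counts, from 0 (fully open) to 255 (shut). A call has 1 to 12 rows; each row is the pose to reach, as a shift and turn from the pose commanded when the call began, along the tool's axes at that moment; what a row does not reach only later rows make up. A row lasts 1/12 s, in which the tool goes at most 41.7 mm and 7.16 degrees, less where a joint would pass 70% of its speed; a pose out of reach is approached as far as the arm can. A call with a gripper value outside its range is refused whole. The fingers move at their own pace and stop on an object; "grip_force" is the grip in N (left out, the last holds). Time passes only in rows, so rows that repeat a pose let the fingers close. It gives the time, the measured TCP pose, the force, the opening and the grip force at its end, in the units of the state.
- get_obs(): the state, without advancing time (a new reading comes with each control period).
- vision.grab_frame(name): name is "side" or "top"; returns a dict with "frame" (384x512x3 uint8, red, green, blue), "intrinsics" (3x3 intrinsics, pixels), "R" (3x3) and "t" (3): a world point X has camera coordinates R X + t. Camera axes: x right, y down, z forward; pixel columns grow to the right and rows downward; lengths in m; the calibration is good to about 2 mm. A picture is of the moment at which its call begins. There is no depth.
- ticket.close_job(): hands the job in; it is judged then, once.
The state is a dict: "time": time; "joint_positions": joint angles; "joint_vel": joint speeds; "joint_torque": joint torques, N m; "tool_pos": TCP position; "orientation": TCP orientation; "ft_force": force on the tool from outside, world axes, zero at the start; "torque": the same for the moment, N m; "gripper_width": finger opening in m; "grip_force": force on a finger pad.
Only numpy, scipy, OpenCV 4.12 (cv2) and the standard library are available. Lean on these libraries where they do the work, as an engineer would, in place of code of your own. Each camera call takes 0.05 s, during which the arm holds its last target. There are 200 camera calls.

## Working session

There is one attempt and no reset: what is moved stays moved. The work goes in short steps, Python scripts to look and compute and a tool call to move; the robot and the scene stay as the last step left them, time stands still between calls to the robot, and variables do not carry over. Pictures are saved under pics/ and viewed, at most 10 in all, crops included, and the job is handed in when it is done.

Besides the shell and the picture viewer there is one more tool, called after "Request:" as a command line: name --pt "numbers of a row" for each row, then --argument value for the rest. send_rows: Moves the arm, as the interface text tells. Its arguments: {"type":"object","properties":{"steps":{"type":"array"},"grip_force":{"type":"number"}},"required":["steps"]}

```bash
mkdir -p pics; cat > h.py <<'E'
import numpy as np,cv2
from station import get_obs,vision,ticket
def snap(n,f):
    d=vision.grab_frame(n); cv2.imwrite('pics/'+f,cv2.cvtColor(d['frame'],cv2.COLOR_RGB2BGR)); return d
def ray(d,uv,z):
    K,R,t=[np.array(d[k]) for k in('intrinsics','R','t')]
    c=-R.T@t; v=R.T@np.linalg.solve(K,[uv[0],uv[1],1]); return c+v*(z-c[2])/v[2]
def proj(d,X):
    K,R,t=[np.array(d[k]) for k in('intrinsics','R','t')]
    p=K@(R@np.array(X,float)+t); return p[:2]/p[2]
E
python3 - <<'E'
from h import *
import pickle
for n in('top','side'):
    d=snap(n,n+'0.png'); pickle.dump(d,open(n+'0.pkl','wb'))
    R,t=np.array(d['R']),np.array(d['t']);print(n,-R.T@t,R)
o=get_obs();print(o)
E
```

```text
top [ 0.48822446 -0.0085638   1.22957469] [[ 0.01282091 -0.99978597  0.0162368 ]
 [-0.99483514 -0.01438923 -0.10047886]
 [ 0.10069099 -0.01486471 -0.9948067 ]]
side [-0.18809205  0.77032412  0.75347596] [[-0.6924894  -0.72136312  0.0096791 ]
 [-0.38938973  0.36244207 -0.84676525]
 [ 0.60731711 -0.5901449  -0.53187868]]
{'time': 0.1, 'joint_positions': array([ 1.34377953,  0.6899264 , -0.19452611,  1.56623488,  0.15726943,
        0.90252121, -0.21511412]), 'joint_vel': array([-0.00209032, -0.00240389, -0.00074973, -0.00398606,  0.00084262,
        0.00045353, -0.00051156]), 'joint_torque': array([-3.91661408e-03, -5.40599048e+01, -1.27204578e+00, -1.58984238e+01,
        9.31596849e-03,  4.36013288e-03,  1.35978345e-05]), 'tool_pos': array([ 0.16098248, -0.60330017,  0.23054937]), 'orientation': array([ 9.91505437e-01,  1.30062464e-01, -1.58533317e-04, -8.36055958e-04]), 'ft_force': array([ 0.03070141, -0.0465897 ,  0.36352619]), 'torque': array([0.00062984, 0.03246878, 0.02386509]), 'grip_force': 0.0, 'gripper_width': 0.08582574500686668}
```

View pics/top0.png

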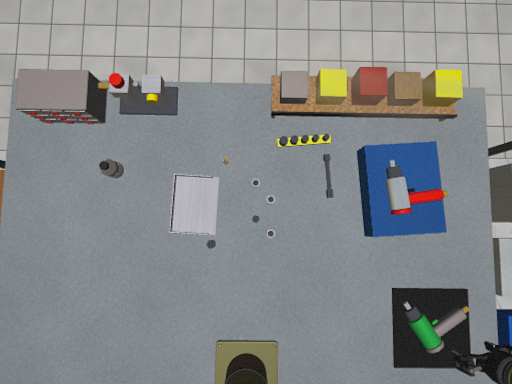

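View pics/side0.png

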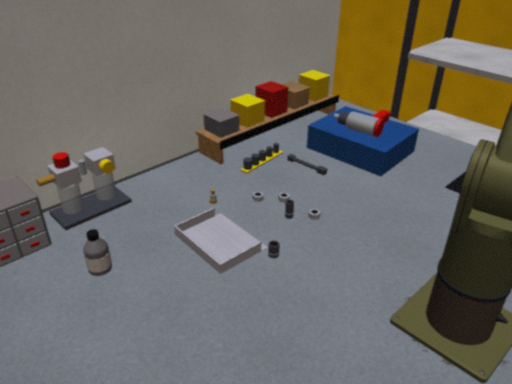

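The top view shows the tray at about (195,205) with its mouth to the right. The nuts are at (256,183), (271,199) and (271,233), the deep socket at (256,219), the short socket at (211,244) and the coupler at (226,160).

```bash
python3 - <<'E'
from h import *
import pickle
d=pickle.load(open('top0.pkl','rb'));f=d['frame'][:,:,::-1]
x0,y0=160,145
c=cv2.resize(f[y0:260,x0:300],None,fx=5,fy=5,interpolation=cv2.INTER_CUBIC);cv2.imwrite('pics/c0.png',c)
g=cv2.cvtColor(f,cv2.COLOR_BGR2HSV)
bg=cv2.medianBlur(f,41)
m=(np.abs(f.astype(int)-bg).max(2)>30).astype(np.uint8)
n,l,s,ce=cv2.connectedComponentsWithStats(m[:, :])
for i in range(1,n):
    if s[i,4]>8 and 160<ce[i][0]<345 and 145<ce[i][1]<260: 
        p=s[i,:2]+(s[i,2:4]-1)/2; print(s[i],ce[i].round(1),p,ray(d,p,.012).round(4))
E
```

```text
[323 154  10  44 228] [327.7 175.8] [327.5 175.5] [ 0.6596 -0.2737  0.012 ]
[222 157   7   8  27] [224.8 160.9] [225.  160.5] [0.7068 0.0829 0.012 ]
[170 174  32  60 386] [178.  201.8] [185.5 203.5] [0.5555 0.2147 0.012 ]
[202 176  17  20 147] [212.7 182.5] [210.  185.5] [0.6187 0.1326 0.012 ]
[252 179   8   8  38] [255.4 182.6] [255.5 182.5] [ 0.6314 -0.024   0.012 ]
[266 195   9   9  41] [270.4 198.9] [270. 199.] [ 0.575  -0.0746  0.012 ]
[252 215   7   8  41] [255.2 218.6] [255.  218.5] [ 0.5075 -0.0239  0.012 ]
[198 216  18  19 144] [209.7 227.9] [206.5 225. ] [0.4833 0.141  0.012 ]
[267 229   8   9  43] [270.3 232.9] [270.5 233. ] [ 0.4589 -0.0774  0.012 ]
[206 240  10   9  66] [210.8 243.8] [210.5 244. ] [0.4194 0.1258 0.012 ]
```

View pics/c0.png

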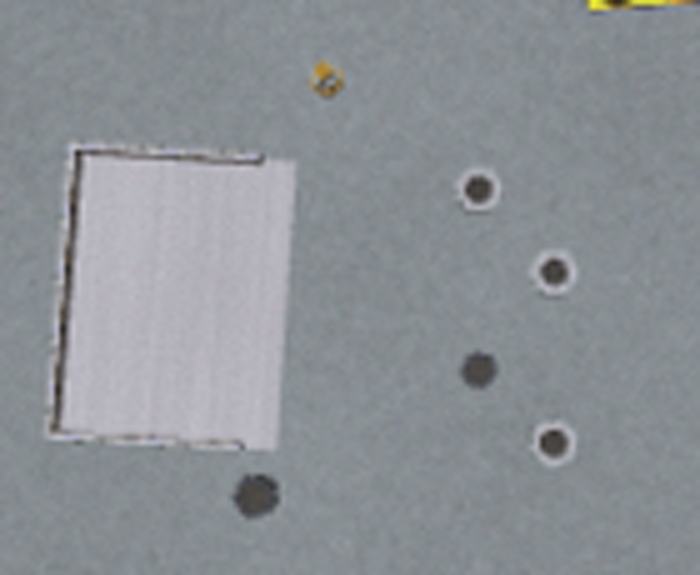

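```bash
python3 - <<'E'
from h import *
import pickle
d=pickle.load(open('top0.pkl','rb'))
P=lambda c,z:ray(d,(160+(c[0]+.5)/5-.5,145+(c[1]+.5)/5-.5),z)[:2].round(4)
b1,b2=P((70,145),.03),P((48,437),.03); l1,l2=P((296,158),0),P((276,449),0)
print('tray corners',b1,b2,l1,l2, np.hypot(*(b1-b2)),np.hypot(*(l1-l2)),np.hypot(*((b1+b2-l1-l2)/2)))
yv=(b2-b1)+(l2-l1); a=np.arctan2(yv[1],yv[0]); 
u=(b1+b2-l1-l2);u/=np.hypot(*u)
print('tray xdir',u,'ydirangle',a,'centre',(b1+b2)/2-u*.067,(l1+l2)/2+u*.087)
for n,c,z in(('A',(479,188),.016),('B',(554,271),.016),('C',(554,442),.016),('deep',(478,370),.05),('short',(257,495),.036),('coup',(327,80),.03)):print(n,P(c,z))
print('bottle',ray(d,(104,166),.11))
# side cross-check of nuts
s=pickle.load(open('side0.pkl','rb'))
for n,c in(('A',(258,195)),('B',(284,196)),('C',(314,212))):print(n,ray(s,c,.016)[:2].round(3))
E
```

```text
tray corners [0.6557 0.2551] [0.4585 0.2626] [0.6531 0.1042] [0.4515 0.1132] 0.19734257016670267 0.20180079286266445 0.15022670368479768
tray xdir [0.03195171 0.99948941] ydirangle 3.1002421153269 centre [0.55495924 0.19188421] [0.5550798  0.19565558]
A [ 0.632  -0.0236]
B [ 0.5754 -0.0758]
C [ 0.459  -0.0768]
deep [ 0.5066 -0.0241]
short [0.4221 0.1215]
coup [0.7032 0.0816]
bottle [0.66547422 0.45812306 0.11      ]
A [ 0.625 -0.018]
B [ 0.569 -0.07 ]
C [ 0.456 -0.072]
```

```bash
cat > go.py <<'E'
import sys
from h import *
from scipy.spatial.transform import Rotation as Ro
# args: groups x,y,z,azimuth_deg ; prints shift in tool axes and turn
o=get_obs();R=Ro.from_quat(o['orientation']).as_matrix();p=o['tool_pos'];az=np.arctan2(R[1,0],R[0,0])
print(round(o['time'],2),p.round(4),'az',np.degrees(az).round(1),'tilt',R[:,2].round(3),'F',o['ft_force'].round(1),'q',o['joint_positions'].round(2),'w',round(o['gripper_width'],3))
for a in sys.argv[1:]:
    x,y,z,d=map(float,a.split(','))
    print(a,(R.T@(np.array([x,y,z])-p)).round(4),round((az-np.radians(d)+np.pi)%(2*np.pi)-np.pi,3))
E
python3 go.py .459,-.135,.12,90 
```

```text
0.1 [ 0.161  -0.6033  0.2305] az 14.9 tilt [-0.001  0.002 -1.   ] F [ 0.  -0.   0.4] q [ 1.34  0.69 -0.19  1.57  0.16  0.9  -0.22] w 0.086
.459,-.135,.12,90 [ 0.4087 -0.3754  0.1111] -1.31
```

Request:
send_rows --pt "0.024 -0.022 0 -0.08 255" --pt "0.048 -0.044 0 -0.16 255" --pt "0.075 -0.069 0 -0.25 255" --pt "0.102 -0.094 0 -0.34 255" --pt "0.13 -0.119 0 -0.43 255" --pt "0.157 -0.144 0 -0.52 255" --pt "0.184 -0.169 0 -0.61 255" --pt "0.211 -0.194 0 -0.7 255" --pt "0.238 -0.219 0 -0.79 255" --pt "0.265 -0.244 0 -0.88 255" --pt "0.292 -0.269 0 -0.97 255" --pt "0.319 -0.294 0 -1.05 255"

```text
time: 1.1
tool_pos: [0.394, -0.236, 0.2312]
orientation: [0.792, 0.611, -0.0, -0.0]
ft_force: [1.1, -0.3, -1.1]
gripper_width: -0.0001
grip_force: 0.0
```

```bash
python3 go.py .459,-.135,.1,90 .459,-.135,.006,90
```

```text
1.1 [ 0.394  -0.236   0.2312] az 75.3 tilt [-0. -0. -1.] F [ 1.1 -0.3 -1.1] q [ 0.75  0.51 -0.47  2.04  0.36  0.68 -0.21] w -0.0
.459,-.135,.1,90 [0.1142 0.0374 0.1312] -0.256
.459,-.135,.006,90 [0.1142 0.0374 0.2252] -0.256
```

Request:
send_rows --pt "0.03 0.01 0.02 -0.06 255" --pt "0.06 0.02 0.04 -0.12 255" --pt "0.09 0.03 0.06 -0.19 255" --pt "0.114 0.037 0.085 -0.256 255" --pt "0.114 0.037 0.115 -0.256 255" --pt "0.114 0.037 0.145 -0.256 255" --pt "0.114 0.037 0.17 -0.256 255" --pt "0.114 0.037 0.19 -0.256 255" --pt "0.114 0.037 0.205 -0.256 255" --pt "0.114 0.037 0.217 -0.256 255" --pt "0.114 0.037 0.225 -0.256 255" --pt "0.114 0.037 0.225 -0.256 255"

```text
time: 2.1
tool_pos: [0.458, -0.1365, 0.0049]
orientation: [0.708, 0.706, -0.001, -0.001]
ft_force: [0.9, -0.5, 0.8]
gripper_width: 0.0003
grip_force: 0.0
```

```bash
python3 - <<'E'
from h import *
for n in('top',):
    d=vision.grab_frame(n);f=d['frame'][:,:,::-1]
cv2.imwrite('pics/c1.png',cv2.resize(f[145:260,160:320],None,fx=5,fy=5,interpolation=cv2.INTER_CUBIC))
E
python3 go.py .459,-.03,.006,90
```

```text
2.15 [ 0.4583 -0.1367  0.0057] az 89.8 tilt [-0.001 -0.    -1.   ] F [-1.1  0.2 -0.2] q [ 0.25  0.93 -0.09  2.14  0.74  0.11 -0.54] w 0.0
.459,-.03,.006,90 [ 0.1067  0.0003 -0.0003] -0.004
```

View pics/c1.png

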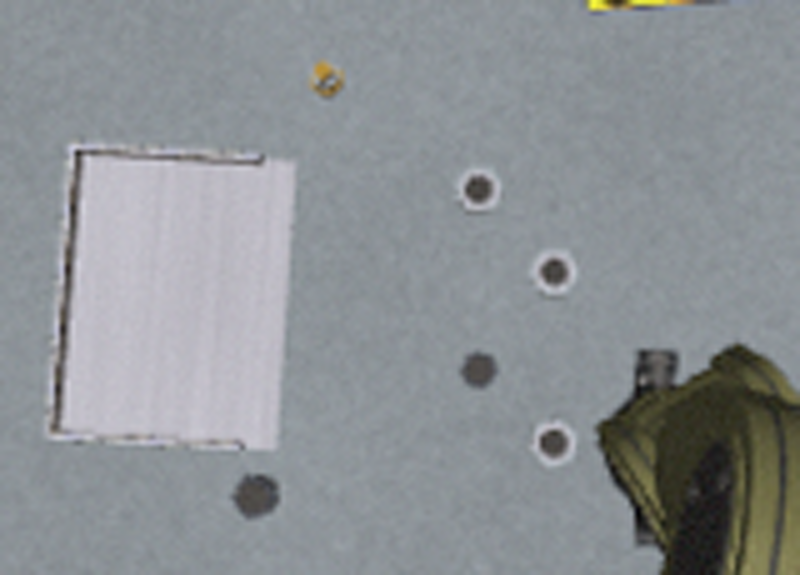

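Request:
send_rows --pt "0.012 0 0 0 255" --pt "0.023 0 0 0 255" --pt "0.029 0 0 0 255" --pt "0.036 0 0 0 255" --pt "0.044 0 0 0 255" --pt "0.053 0 0 0 255" --pt "0.062 0 0 0 255" --pt "0.072 0 0 0 255" --pt "0.082 0 0 0 255" --pt "0.093 0 0 0 255" --pt "0.103 0 0 0 255" --pt "0.11 0 0 0 255"

```text
time: 3.15
tool_pos: [0.4591, -0.0254, 0.0064]
orientation: [0.708, 0.706, 0.0, -0.0]
ft_force: [-0.6, -0.7, -0.3]
gripper_width: -0.0
grip_force: 0.2
```

```bash
python3 - <<'E'
from h import *
d=vision.grab_frame('top');f=d['frame'][:,:,::-1]
t=cv2.resize(f[145:260,160:320],None,fx=5,fy=5,interpolation=cv2.INTER_CUBIC)
s=vision.grab_frame('side')['frame'][:,:,::-1]
cv2.imwrite('pics/c2.png',np.hstack([t[:,:520],cv2.resize(s[160:275,230:286+20],None,fx=3.7,fy=5)]))
m=(f.min(2)>150).astype(np.uint8); n,l,st,ce=cv2.connectedComponentsWithStats(m)
for i in range(1,n):
    if 220<ce[i][0]<320 and 150<ce[i][1]<270: print(st[i],ray(d,ce[i],.016)[:2].round(4))
E
python3 go.py .45,-.04,.006,70
```

```text
[222 158   1   1   1] [0.7146 0.0932]
[227 158   1   1   1] [0.7149 0.0759]
[251 178   9   9  36] [ 0.6324 -0.0233]
[266 195  10   9  44] [ 0.5753 -0.0752]
3.25 [ 0.4593 -0.0248  0.0064] az 89.9 tilt [ 0.     0.002 -1.   ] F [-0.2 -0.1  0. ] q [-0.01  0.93 -0.05  2.19  1.06  0.04 -1.1 ] w -0.0
.45,-.04,.006,70 [-0.0152 -0.0093  0.0003] 0.348
```

View pics/c2.png

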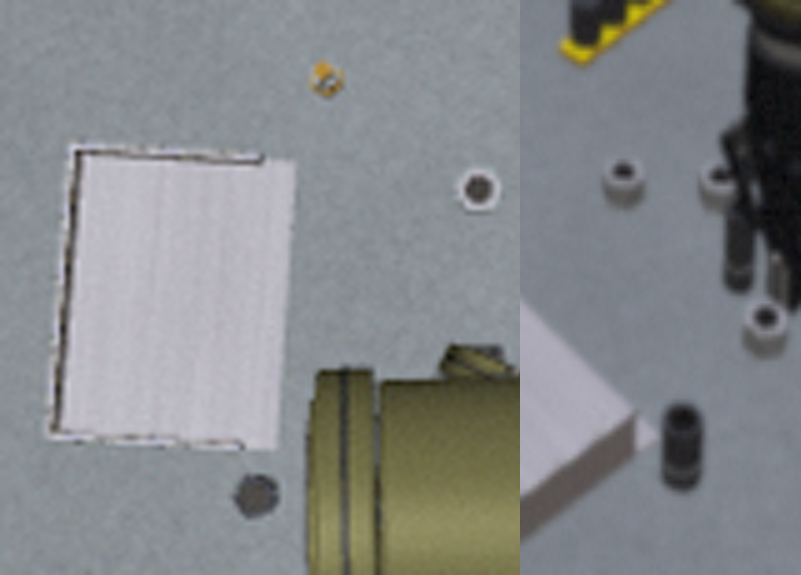

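The nut is at the fingers at (296,224) in the side view, and the deep socket still stands. Next I turn the push towards the tray mouth.

```bash
python3 - <<'E'
from h import *
import pickle
s=pickle.load(open('side0.pkl','rb'));print(ray(s,(296.2,223.4),.016)+[.004,-.005,0])
E
python3 go.py .459,-.04,.006,90 .448,-.032,.006,69
```

```text
[ 0.45828018 -0.00115007  0.016     ]
3.25 [ 0.4593 -0.0248  0.0064] az 89.9 tilt [ 0.     0.002 -1.   ] F [-0.2 -0.1  0. ] q [-0.01  0.93 -0.05  2.19  1.06  0.04 -1.1 ] w -0.0
.459,-.04,.006,90 [-0.0152 -0.0003  0.0004] -0.001
.448,-.032,.006,69 [-0.0072 -0.0113  0.0004] 0.366
```

Request:
send_rows --pt "-0.008 -0.002 0 0 255" --pt "-0.014 -0.005 0 0.09 255" --pt "-0.014 -0.008 0 0.18 255" --pt "-0.014 -0.011 0 0.27 255" --pt "-0.011 -0.011 0 0.366 255" --pt "-0.009 -0.011 0 0.366 255"

```text
time: 3.75
tool_pos: [0.4475, -0.0368, 0.0064]
orientation: [0.827, 0.562, -0.0, 0.0]
ft_force: [-0.1, 0.0, -0.2]
gripper_width: 0.0001
grip_force: 0.0
```

```bash
python3 go.py .492,.085,.006,69 .507,.125,.006,69
```

```text
3.75 [ 0.4475 -0.0368  0.0064] az 68.4 tilt [-0.    -0.001 -1.   ] F [-0.1  0.  -0.2] q [ 0.08  0.93 -0.17  2.22  1.56  0.13 -1.96] w 0.0
.492,.085,.006,69 [ 0.1297 -0.0035  0.0002] -0.01
.507,.125,.006,69 [ 0.1724 -0.0042  0.0002] -0.01
```

Request:
send_rows --pt "0.007 0 0 0 255" --pt "0.014 0 0 0 255" --pt "0.023 0 0 0 255" --pt "0.034 -0.001 0 0 255" --pt "0.045 -0.001 0 0 255" --pt "0.056 -0.001 0 0 255" --pt "0.067 -0.001 0 0 255" --pt "0.078 -0.002 0 0 255" --pt "0.089 -0.002 0 0 255" --pt "0.1 -0.002 0 0 255" --pt "0.111 -0.002 0 0 255" --pt "0.118 -0.002 0 0 255"

```text
time: 4.75
tool_pos: [0.4893, 0.0761, 0.0063]
orientation: [0.825, 0.565, 0.0, -0.0]
ft_force: [-0.5, -0.5, 0.2]
gripper_width: 0.0001
grip_force: 0.2
```

```bash
python3 - <<'E'
from h import *
d=vision.grab_frame('top');s=vision.grab_frame('side')
t=cv2.resize(d['frame'][145:260,160:320,::-1],None,fx=4,fy=4,interpolation=cv2.INTER_CUBIC)
s=cv2.resize(s['frame'][180:290,170:330,::-1],None,fx=4.5,fy=4.5,interpolation=cv2.INTER_CUBIC)
cv2.imwrite('pics/c3.png',s)
E
python3 go.py .492,.085,.006,69 .51,.13,.006,69
```

```text
4.85 [0.4895 0.0766 0.0063] az 68.9 tilt [ 0.001  0.002 -1.   ] F [0.4 0.4 0.4] q [-0.03  0.95 -0.35  2.08  1.12  0.31 -1.71] w 0.0
.492,.085,.006,69 [ 0.0088 -0.0007  0.0004] -0.002
.51,.13,.006,69 [ 0.0572 -0.0001  0.0005] -0.002
```

View pics/c3.png

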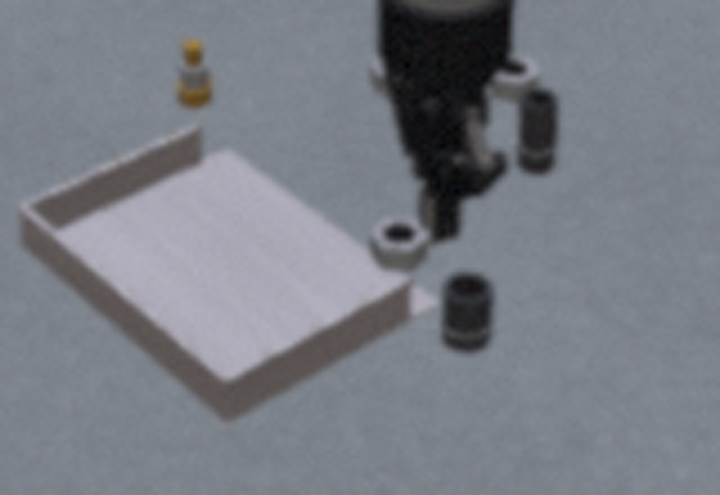

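The nut is at (400,235), on the lip and clear of the wall, with the short socket untouched.

Request:
send_rows --pt "0.008 0 0 0 255" --pt "0.017 0 0 0 255" --pt "0.026 0 0 0 255" --pt "0.035 0 0 0 255" --pt "0.044 0 0 0 255" --pt "0.053 0 0 0 255" --pt "0.06 0 0 0 255" --pt "0.065 0 0 0 255" --pt "0.065 0 0 0 255" --pt "0.055 0 -0.01 0 255" --pt "0.03 0 -0.04 0 255" --pt "0.01 0 -0.075 0 255"

```text
time: 5.85
tool_pos: [0.4899, 0.0815, 0.081]
orientation: [0.825, 0.565, -0.003, 0.0]
ft_force: [1.3, -1.2, 0.1]
gripper_width: 0.0001
grip_force: 0.0
```

```bash
python3 go.py .58,-.12,.08,94 .58,-.12,.006,94
```

```text
5.85 [0.4899 0.0815 0.081 ] az 68.8 tilt [-0.005 -0.004 -1.   ] F [ 1.3 -1.2  0.1] q [ 0.07  0.83 -0.55  2.05  0.9   0.52 -1.52] w 0.0
.58,-.12,.08,94 [-0.1554  0.1567  0.0013] -0.439
.58,-.12,.006,94 [-0.155   0.157   0.0753] -0.439
```

Request:
send_rows --pt "-0.012 0.012 0 -0.03 255" --pt "-0.03 0.03 0 -0.07 255" --pt "-0.05 0.05 0 -0.12 255" --pt "-0.072 0.073 0 -0.17 255" --pt "-0.094 0.095 0 -0.22 255" --pt "-0.116 0.117 0 -0.28 255" --pt "-0.136 0.136 0 -0.34 255" --pt "-0.15 0.149 0 -0.4 255" --pt "-0.156 0.155 0.015 -0.4 255" --pt "-0.156 0.155 0.035 -0.4 255" --pt "-0.156 0.155 0.055 -0.4 255" --pt "-0.156 0.155 0.066 -0.4 255"

```text
time: 6.85
tool_pos: [0.5782, -0.1195, 0.0138]
orientation: [0.697, 0.717, -0.002, -0.001]
ft_force: [-0.0, -0.2, -0.2]
gripper_width: -0.0002
grip_force: 0.0
```

```bash
python3 go.py .577,-.122,.006,91.5 .576,-.09,.006,91.5 .569,.179,.006,91.5
```

```text
6.85 [ 0.5782 -0.1195  0.0138] az 91.6 tilt [-0.004 -0.002 -1.   ] F [-0.  -0.2 -0.2] q [ 0.49  1.05 -0.67  1.78  1.    0.7  -0.73] w -0.0
.577,-.122,.006,91.5 [-0.0025 -0.0013  0.0078] 0.002
.576,-.09,.006,91.5 [ 0.0295 -0.0013  0.0077] 0.002
.569,.179,.006,91.5 [ 0.2986 -0.0007  0.0073] 0.002
```

Request:
send_rows --pt "-0.002 -0.001 0.004 0 255" --pt "0.0 -0.001 0.0075 0 255" --pt "0.008 -0.001 0.0075 0 255" --pt "0.016 -0.001 0.0075 0 255" --pt "0.025 -0.001 0.0075 0 255" --pt "0.035 -0.001 0.0075 0 255" --pt "0.046 -0.001 0.0075 0 255" --pt "0.057 -0.001 0.0075 0 255" --pt "0.068 -0.001 0.0075 0 255" --pt "0.079 -0.001 0.0075 0 255" --pt "0.09 -0.001 0.0075 0 255" --pt "0.1 -0.001 0.0075 0 255"

```text
time: 7.85
tool_pos: [0.5765, -0.0158, 0.0078]
orientation: [0.696, 0.718, 0.0, -0.0]
ft_force: [1.1, -1.3, 1.0]
gripper_width: -0.0
grip_force: 0.2
```

```bash
python3 go.py .569,.179,.006,91.5
```

```text
7.85 [ 0.5765 -0.0158  0.0078] az 91.8 tilt [ 0.  0. -1.] F [ 1.1 -1.3  1. ] q [ 0.31  1.04 -0.64  1.83  1.03  0.65 -0.95] w -0.0
.569,.179,.006,91.5 [ 0.1949 -0.0016  0.0019] 0.004
```

Request:
send_rows --pt "0.01 0 0.001 0 255" --pt "0.021 0 0.001 0 255" --pt "0.032 0 0.001 0 255" --pt "0.043 0 0.001 0 255" --pt "0.054 0 0.001 0 255" --pt "0.065 0 0.001 0 255" --pt "0.076 -0.001 0.001 0 255" --pt "0.086 -0.001 0.001 0 255" --pt "0.095 -0.001 0.001 0 255" --pt "0.102 -0.001 0.001 0 255" --pt "0.106 -0.001 0.001 0 255"

```text
time: 8.77
tool_pos: [0.5723, 0.09, 0.0069]
orientation: [0.696, 0.718, 0.0, -0.0]
ft_force: [-0.3, -0.2, -0.3]
gripper_width: 0.0003
grip_force: 0.2
```

```bash
python3 - <<'E'
from h import *
s=vision.grab_frame('side')
cv2.imwrite('pics/c4.png',cv2.resize(s['frame'][170:290,165:340,::-1],None,fx=4.5,fy=4.5,interpolation=cv2.INTER_CUBIC))
E
python3 go.py .569,.179,.006,91.5
```

```text
8.82 [0.5724 0.0906 0.007 ] az 91.8 tilt [ 0.     0.001 -1.   ] F [-0.1  0.7  0.5] q [ 0.12  1.05 -0.63  1.82  1.02  0.64 -1.12] w -0.0
.569,.179,.006,91.5 [ 0.0884 -0.0006  0.0011] 0.005
```

View pics/c4.png

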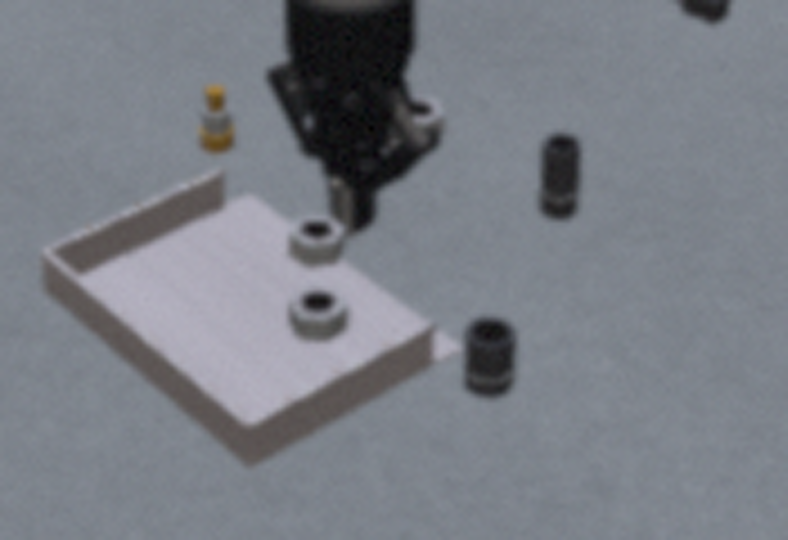

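Nut C is in the tray at (318,312) and nut B is on the lip at (317,240). I continue with B.

Request:
send_rows --pt "0.01 0 0.001 0 255" --pt "0.021 0 0.001 0 255" --pt "0.032 0 0.001 0 255" --pt "0.043 0 0.001 0 255" --pt "0.053 0 0.001 0 255" --pt "0.063 0 0.001 0 255" --pt "0.072 0 0.001 0 255" --pt "0.078 0 0.001 0 255" --pt "0.078 0 0.001 0 255" --pt "0.068 0 -0.01 0 255" --pt "0.04 0 -0.04 0 255" --pt "0.005 0 -0.075 0 255"

```text
time: 9.82
tool_pos: [0.571, 0.0983, 0.0768]
orientation: [0.696, 0.719, -0.001, -0.001]
ft_force: [0.1, -0.5, -0.2]
gripper_width: 0.0001
grip_force: 0.0
```

```bash
python3 go.py .637,-.07,.082,97 .637,-.07,.006,97
```

```text
9.82 [0.571  0.0983 0.0768] az 91.9 tilt [-0.002 -0.001 -1.   ] F [ 0.1 -0.5 -0.2] q [ 0.15  0.95 -0.72  1.8   0.9   0.76 -1.03] w 0.0
.637,-.07,.082,97 [-0.1703  0.0605 -0.0052] -0.09
.637,-.07,.006,97 [-0.1703  0.0606  0.0708] -0.09
```

Request:
send_rows --pt "-0.015 0.005 0 0 255" --pt "-0.035 0.012 0 -0.01 255" --pt "-0.06 0.021 0 -0.02 255" --pt "-0.088 0.031 0 -0.04 255" --pt "-0.116 0.041 0 -0.05 255" --pt "-0.142 0.05 0 -0.066 255" --pt "-0.16 0.057 0 -0.066 255" --pt "-0.17 0.0605 0.008 -0.066 255" --pt "-0.17 0.0605 0.028 -0.066 255" --pt "-0.17 0.0605 0.048 -0.066 255" --pt "-0.17 0.0605 0.063 -0.066 255" --pt "-0.17 0.0605 0.07 -0.066 255"

```text
time: 10.82
tool_pos: [0.6356, -0.0694, 0.0039]
orientation: [0.672, 0.74, -0.001, -0.001]
ft_force: [-0.1, 0.7, -1.0]
gripper_width: 0.0001
grip_force: 0.0
```

```bash
python3 go.py .637,-.07,.006,95.6 .612,.174,.006,95.6
```

```text
10.82 [ 0.6356 -0.0694  0.0039] az 95.5 tilt [-0.004 -0.    -1.   ] F [-0.1  0.7 -1. ] q [ 0.4   1.11 -0.71  1.62  0.96  0.8  -0.65] w 0.0
.637,-.07,.006,95.6 [-0.0007  0.0013 -0.0021] -0.001
.612,.174,.006,95.6 [ 0.2445 -0.     -0.0021] -0.001
```

Request:
send_rows --pt "0.006 0.001 -0.002 0 255" --pt "0.013 0.001 -0.002 0 255" --pt "0.021 0.001 -0.002 0 255" --pt "0.03 0.001 -0.002 0 255" --pt "0.04 0.001 -0.002 0 255" --pt "0.051 0.001 -0.002 0 255" --pt "0.062 0.001 -0.002 0 255" --pt "0.073 0.001 -0.002 0 255" --pt "0.084 0 -0.002 0 255" --pt "0.095 0 -0.002 0 255" --pt "0.106 0 -0.002 0 255" --pt "0.114 0 -0.002 0 255"

```text
time: 11.82
tool_pos: [0.6265, 0.0465, 0.0083]
orientation: [0.672, 0.741, 0.0, -0.0]
ft_force: [-0.1, -0.3, 0.5]
gripper_width: -0.0002
grip_force: 0.2
```

```bash
python3 - <<'E'
from h import *
s=vision.grab_frame('side')
cv2.imwrite('pics/c5.png',cv2.resize(s['frame'][170:290,165:340,::-1],None,fx=4.5,fy=4.5,interpolation=cv2.INTER_CUBIC))
E
python3 go.py .612,.174,.006,95.6
```

```text
11.87 [0.6263 0.0488 0.0086] az 95.7 tilt [ 0.     0.003 -1.   ] F [-0.2  1.6 -0.3] q [ 0.22  1.09 -0.7   1.66  0.97  0.77 -0.86] w -0.0
.612,.174,.006,95.6 [ 0.126  -0.0018  0.0029] 0.002
```

View pics/c5.png

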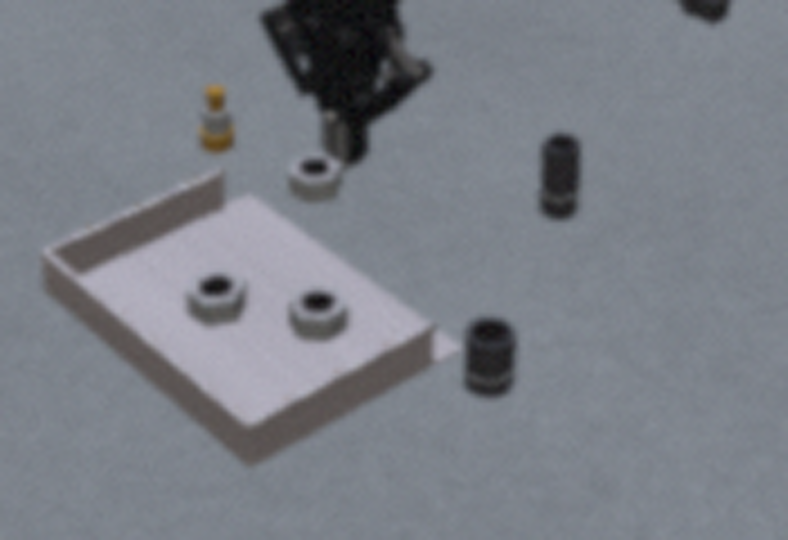

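B and C are in the tray at (217,297) and (318,312), and A is square on the fingers at (315,175).

Request:
send_rows --pt "0.01 0 0.001 0 255" --pt "0.02 0 0.001 0 255" --pt "0.031 -0.001 0.002 0 255" --pt "0.042 -0.001 0.002 0 255" --pt "0.053 -0.001 0.002 0 255" --pt "0.064 -0.001 0.002 0 255" --pt "0.075 -0.001 0.002 0 255" --pt "0.086 -0.001 0.002 0 255" --pt "0.096 -0.001 0.002 0 255" --pt "0.105 -0.001 0.002 0 255" --pt "0.11 -0.001 0.002 0 255" --pt "0.11 -0.001 0.002 0 255"

```text
time: 12.87
tool_pos: [0.6149, 0.1561, 0.0065]
orientation: [0.672, 0.741, 0.001, -0.0]
ft_force: [0.5, 0.8, -1.3]
gripper_width: -0.0001
grip_force: 0.0
```

Request:
send_rows --pt "-0.01 0 -0.005 0 255" --pt "-0.03 0 -0.03 0 255" --pt "-0.06 0 -0.06 0 255" --pt "-0.09 0 -0.1 0 255" --pt "-0.13 0 -0.13 0 255" --pt "-0.17 0 -0.15 0 255" --pt "-0.21 0 -0.15 0 255" --pt "-0.24 0 -0.15 0 255" --pt "-0.25 0 -0.15 0 255" --pt "-0.25 0 -0.15 0 255"

```text
time: 13.7
tool_pos: [0.6387, -0.1054, 0.1559]
orientation: [0.677, 0.736, -0.003, 0.002]
ft_force: [-0.1, -0.5, 0.4]
gripper_width: 0.0002
grip_force: 0.0
```

```bash
python3 - <<'E'
from h import *
s=vision.grab_frame('side');d=vision.grab_frame('top')
a=cv2.resize(s['frame'][170:290,165:340,::-1],None,fx=3,fy=3,interpolation=cv2.INTER_CUBIC)
b=cv2.resize(d['frame'][150:260,160:215+5,::-1],None,fx=4.5,fy=3.2727,interpolation=cv2.INTER_CUBIC)
cv2.imwrite('pics/c6.png',np.hstack([a,b]))
m=(d['frame'].max(2)<110).astype(np.uint8); n,l,st,ce=cv2.connectedComponentsWithStats(m[150:240,160:230])
c=np.array([.555,.194]);u=np.array([.032,.9995])
for i in range(1,n):
    if st[i,4]>5:
        p=ray(d,ce[i]+[160,150],.018)[:2]; print(st[i],p.round(4),'trayx',((p-c)@u).round(4))
E
python3 go.py
```

```text
[10 25  7 56 62] [0.5564 0.2566] trayx 0.0627
[33 34  5  5 21] [0.6156 0.1818] trayx -0.0102
[29 46  5  5 19] [0.5737 0.195 ] trayx 0.0016
[39 61  5  6 20] [0.5219 0.1607] trayx -0.0344
13.8 [ 0.6385 -0.0973  0.1563] az 95.3 tilt [-0. -0. -1.] F [-0.3  0.6 -0.6] q [ 0.5   0.93 -0.85  1.55  0.78  1.03 -0.47] w -0.0
```

View pics/c6.png

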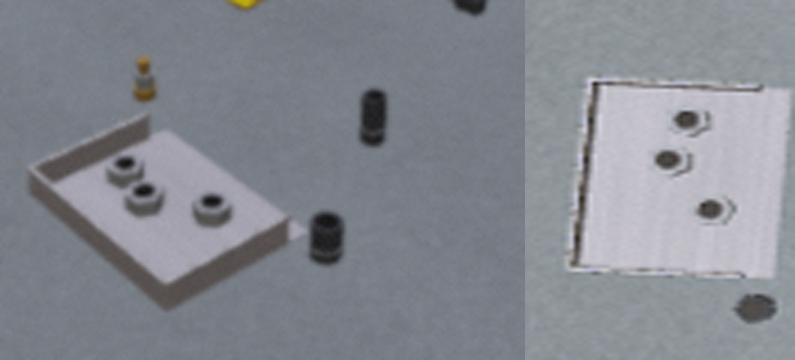

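The final picture shows all three nuts flat in the tray, at (125,168), (145,198) and (212,208). The nearest to the lip is about 13 mm behind it, and the sockets and coupler are where they stood.

```bash
python3 -c "
from station import ticket
print(ticket.close_job())"
```

```text
the job is handed in; nothing more can be done
None
```

I swept all three nuts over the lip into the tray, where they lie flat and at least about 13 mm behind it; the sockets and coupler are unmoved, and the job was handed in at about 14 s.

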